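# Index a sample jar to the opening station and unscrew its lug cap

## Task

Get the square sample jar open for sampling: slide its carrier (the upright post is the handle) along the rail, not past the opening station, until it clicks home in the spring detent there and the jar stands between the two fixed jaws that keep it from turning. Then grip the jar's tight black screw cap, turn it anticlockwise only until its thread lets go (a bit under a quarter turn), and lift it straight up without pulling the jar out of its seat. Finish still holding the cap level, centred over the mouth, with its lower edge about a centimetre above the rim, the jar and carrier staying where they are and the other things on the bench left alone.

Things in the scene. Friction and masses are not known exactly. Their poses are not given: they have to be found in the camera images.
- rail: Slide unit screwed to the bench: aluminium base plate 410 x 124 x 10 mm with a guide along its length. Origin at the bench under the plate, 15 mm ahead of its middle; x axis along the guide, in the direction in which the carrier must go, z up. Fixed.
- carrier: Grey carrier plate on the guide, 172 x 76 x 10 mm; it can only slide along the rail's x, with 2 N of friction. Origin at the centre of the jar's seat on its deck (same point as puck), 34 mm above the bench; the plate reaches 40 mm ahead of it and 132 mm behind. It starts 90 to 130 mm short of the opening station.
- detent (a point): Spring plunger on the rail's right side (-y), 50 mm short of station. Its nose snaps between two pins on the carrier's edge: entering takes 5 to 10 N of push, and within about 5 mm of home it draws the carrier in once that is let go.
- handle_top (a point): Centre of the top of the carrier's upright handle: a round knurled steel post, 16 mm in diameter, 60 mm tall above the carrier's deck, its top 94 mm above the bench; it stands 112 mm behind the jar's axis (the rail's -x). Grip it from above.
- puck (a point): Centre of the jar's seat on the carrier's deck, 34 mm above the bench; it moves with the carrier. A slippery round ring, 67 mm inside, 9 mm high, stands round it: it locates the jar but lets it turn freely, and does not hold it down.
- station (a point): Where puck is when the carrier is in the opening station's detent (fixed on the rail). Two fixed jaws with slippery plastic faces stand there either side of the rail, 52 mm apart, from 48 to 74 mm above the bench, with flared lead-ins on their ends that square up the jar as it enters; there the jar can turn only about 4 degrees.
- jar: White square-bodied plastic sample jar, body 50 x 50 x 60 mm with rounded corners, loose (0.2 to 0.4 kg), its round shoulder reaching 66 mm. Origin at the centre of its underside, z up. Its neck, 39 mm in diameter, carries three short thread pieces and ends at the rim 80 mm up.
- mouth (a point): Centre of the jar's open mouth, at the rim, 80 mm above the jar's underside.
- cap: Black ribbed lug cap, 57 mm in diameter, 20 mm tall, 70 g. Origin at the centre of its lower edge, 68.5 mm above the jar's underside when closed; z up. Closed, its yaw equals the jar's. Unscrews anticlockwise seen from above: three lugs inside ride 2 mm up the jar's thread pieces and come free after about 55 degrees of turn relative to the jar; at about 90 degrees they meet the next pieces.
- cap_top (a point): Centre of the cap's flat top, 20 mm above its lower edge; closed, 122.5 mm above the bench. A springy liner inside makes the cap tight (about 0.5 N m, 20 N upward push: grip it with 40 N or more) until the thread lets go; between 55 and 90 degrees of turn it lifts straight off. Pulled up before that, it lifts the jar. Unbraced, the jar turns with it.
- cap_edge (a point): Point on the edge of the cap's top, 28 mm from its axis along the cap's x: shows how far the cap has turned on the jar.
- beaker: Glass beaker, 54 mm wide, 72 mm tall; bystander. Origin at its underside.
- amber_bottle: Amber bottle with a black cap, 49 mm wide, 96 mm tall; bystander. Origin at its underside.
- white_bottle: White bottle with a red cap, 45 mm wide, 82 mm tall; bystander. Origin at its underside.
Things that resemble listed ones, but are neither listed nor needed, are in the scene too. Of the things that look like the cap, the smaller one is meant.

How it is judged:
By the outcome, as a careful person would: the job done as asked, in the order asked, and still so for the second after the job is handed in, while the arm keeps its last pose, push and grip.
It also fails if it takes over 48 s, if anything falls off the work surface, if the arm or the gripper's body presses on something with over 40 N, if the wrist force passes 120 N, or if a joint passes its speed limit or range.

## Robot

A 6-joint arm with a two-finger parallel gripper is mounted at the origin on a cart in front of the work surface, level with it; the furniture and walls round the work are solid. World frame = base frame: x ahead of the robot, y to its left, z up, the work surface at z = 0. Lengths are in m, angles in rad, forces in N, time in s.
With the tool pointing down it reaches from about 0.425 to 0.95 m from the base axis. Payload 3.5 kg.
Tool frame: the origin (TCP) lies between the finger pads; the fingertips stand 22 mm ahead of it and the grasp point (between the pads) lies 3 mm ahead of it (ctrl.nose_length is the z of the fingertips in the tool frame, in m); z points along the fingers, y is the line along which they close (so a half turn about z gives the same grasp; the last joint's range is limited). The gripper opens to 85 mm and grips with 20 to 120 N. Pads are 22 mm wide; open, the fingers measure 114 mm over their backs; the gripper's body (76 mm by 85 mm) begins 54 mm behind the grasp point. The pads swing forward as they close: fully open they stand 13 mm farther back than shut.
Start: joints at [-1.291, 0.286, 1.577, -0, 1.279, -0.15], TCP at [0.281, -0.614, 0.253] pointing down, gripper open.
Joint ranges: [-2.77, 2.77], [-0.9, 2.22], [0.21, 2.48], [-1.53, 4.67], [0.24, 2.81], [-2.84, 2.84]. Speed limits (rad/s): [2.79, 2.79, 3.14, 3.14, 3.14, 3.14].

## Interface

Orientations are given as a unit quaternion [x, y, z, w].
In Python, from plant import ctrl gives the robot as it stands. The module is installed in compiled form; this text tells all that it offers.
- The arm moves only by the tool send_rows, never from a script. Its argument "rows" is text: rows parted by semicolons, each of 7 numbers parted by spaces: the turn, a rotation vector about the tool's x, y, z in parts of the range, where 1.0 means 120 degrees, then the shift along the tool's x, y, z in fractions of the full range, 1 being 600 mm, then the opening, from -1 (shut) to 1 (fully open). A call has 1 to 8 rows; each row is the pose to reach, as a shift and turn from the pose commanded when the call began, along the tool's axes at that moment; what a row does not reach only later rows make up. A row lasts 1/8 s, in which the tool goes at most 62.5 mm and 10.7 degrees, less where a joint would pass 70% of its speed; a pose out of reach is approached as far as the arm can. No shift or turn number may pass 1 either way. A call with a gripper value outside its range is refused whole. The fingers move at their own pace and stop on an object; "grip_force" is the grip in N (left out, the last holds). Time passes only in rows, so rows that repeat a pose let the fingers close. It gives the time, the measured TCP pose, the force, the opening and the grip force at its end, in the units of the state.
- ctrl.get_state(): the state, without advancing time (a new reading comes with each control period).
- ctrl.read_camera(name): name is "scene" or "top"; returns a dict with "color" (400x640x3 uint8, red, green, blue), "fx", "fy", "cx", "cy" (pixels), "extrinsics" (4x4, takes a point from world to camera coordinates). Camera axes: x right, y down, z forward; pixel columns grow to the right and rows downward; lengths in m; the calibration is good to about 2 mm. A picture is of the moment at which its call begins. There is no depth.
- ctrl.sign_off(): hands the job in; it is judged then, once.
Trained networks look in a picture, given as the dict that the camera call returned (one of the last four; its "shot" number tells which), for a name from the list of things; names that differ only in an ending like _2 or _b are one class to them, and where a whole thing is asked for, a point or a joint stands for the part that bears it (a point fixed in the world has none). Each returns a list of dicts, best first, with "p" (0 to 1); they miss things now and then, are a little off and sometimes report something else, mostly with a low value. They report only what shows in the picture. A call takes as long as a camera call. They do not tell look-alikes from the thing itself.
- ctrl.look_for(picture, target): "position" ([x, y, z] in m, in the coordinates of the camera as it stood for that picture, good to about 4 mm: the middle of the surface that is visible of it).
The state is a dict: "time": time; "qpos": joint angles; "dq": joint speeds; "joint_efforts": joint torques, N m; "eef_pos": TCP position; "tcp_rot": TCP orientation; "contact_force": force on the tool from outside, world axes, zero at the start; "wrist_torque": the same for the moment, N m; "opening": opening from 0.0 (shut) to 1.0 (fully open); "finger_force": force on a finger pad.
Only numpy, scipy, OpenCV 4.12 (cv2) and the standard library are available. Lean on these libraries where they do the work, as an engineer would, in place of code of your own. Each camera call takes 0.05 s, during which the arm holds its last target. There are 200 camera calls.

## Working session

There is one attempt and no reset: what is moved stays moved. The work goes in short steps, Python scripts to look and compute and a tool call to move; the robot and the scene stay as the last step left them, time stands still between calls to the robot, and variables do not carry over. Pictures are saved under pics/ and viewed, at most 10 in all, crops included, and the job is handed in when it is done.

Besides the shell and the picture viewer there is one more tool, called after "Request:" in YAML: its name, and indented under it one key for each argument. send_rows: Moves the arm, as the interface text tells. Its arguments: {"type":"object","properties":{"rows":{"type":"string"},"grip_force":{"type":"number"}},"required":["rows"]}

```bash
mkdir -p pics; cat > h.py <<'E'
import numpy as np, cv2
from plant import ctrl
from scipy.spatial.transform import Rotation as R
def shot(n,save=None):
    p=ctrl.read_camera(n)
    if save: cv2.imwrite('pics/'+save,p['color'][:,:,::-1])
    return p
def ray(p,u,v,z):
    E=np.array(p['extrinsics']);Rm,t=E[:3,:3],E[:3,3]
    c=-Rm.T@t; d=Rm.T@np.array([(u-p['cx'])/p['fx'],(v-p['cy'])/p['fy'],1])
    return c+d*(z-c[2])/d[2]
def pix(p,X):
    E=np.array(p['extrinsics']);q=E[:3,:3]@np.array(X)+E[:3,3]
    return np.array([p['fx']*q[0]/q[2]+p['cx'],p['fy']*q[1]/q[2]+p['cy']])
def look(p,t):
    E=np.array(p['extrinsics'])
    return [(round(d['p'],2),np.round(E[:3,:3].T@(np.array(d['position'])-E[:3,3]),4),pix(p,E[:3,:3].T@(np.array(d['position'])-E[:3,3])).round()) for d in ctrl.look_for(p,t)]
def tool(dw):
    s=ctrl.get_state();return R.from_quat(s['tcp_rot']).inv().apply(dw)
E
python3 - <<'E'
from h import *
for n in('top','scene'):
    p=shot(n,n+'0.png')
    for t in('handle_top','cap_top','cap_edge','puck','jar','detent','rail','station'):
        print(n,t)
        try:
            for r in look(p,t)[:3]:print('  ',*r)
        except Exception as e:print(e)
s=ctrl.get_state();print(s, ctrl.nose_length); print(R.from_quat(s['tcp_rot']).as_matrix().round(3))
E
```

```text
top handle_top
   0.97 [ 0.4745 -0.1534  0.0342] [334. 203.]
   0.4 [ 0.4851 -0.4141  0.0739] [434. 197.]
top cap_top
   0.81 [ 0.4993 -0.087   0.1242] [308. 191.]
   0.8 [0.5478 0.2241 0.0258] [195. 178.]
top cap_edge
   0.93 [0.544  0.2233 0.0304] [195. 179.]
   0.81 [ 0.5002 -0.0895  0.1257] [309. 191.]
   0.34 [ 0.4752 -0.1518  0.0356] [333. 203.]
top puck
   0.57 [ 0.4713 -0.1532  0.0309] [334. 204.]
top jar
   0.21 [ 0.4751 -0.1509  0.0332] [333. 203.]
top detent
   0.58 [ 0.5292 -0.0114  0.0143] [282. 184.]
top rail
   0.85 [ 0.5258 -0.0141  0.0137] [283. 185.]
top station
   0.97 [ 0.5291 -0.011   0.0146] [282. 184.]
   0.57 [ 0.4731 -0.1541  0.0341] [334. 204.]
scene handle_top
   0.71 [ 0.4857 -0.0783  0.0283] [315. 224.]
scene cap_top
   0.9 [0.5341 0.2245 0.0264] [210. 265.]
   0.55 [ 0.497  -0.0861  0.1192] [314. 195.]
scene cap_edge
   0.82 [0.5335 0.2307 0.0274] [208. 266.]
   0.55 [ 0.4919 -0.0888  0.1223] [316. 195.]
scene puck
   0.89 [ 0.485  -0.0773  0.0324] [315. 223.]
scene jar
   0.91 [ 0.4775 -0.0706  0.0684] [314. 216.]
scene detent
   0.58 [0.5321 0.034  0.0
[... 251 characters left out ...]
0,  3.35489748e-05,
        1.27859910e+00, -1.49975334e-01]), 'dq': array([-0.00050924,  0.00138286,  0.00031759,  0.00190117, -0.0006376 ,
        0.00023398]), 'joint_efforts': array([-2.24944115e-04, -4.05962563e+01, -2.92943931e+01, -1.41177279e-04,
        5.09431993e-04,  7.70114553e-06]), 'eef_pos': array([ 0.28128203, -0.61359841,  0.25334879]), 'tcp_rot': array([9.77004192e-01, 2.13220095e-01, 1.71463263e-05, 1.61390361e-05]), 'contact_force': array([-0.0293865 , -0.58925846,  0.11995372]), 'wrist_torque': array([ 0.01266016,  0.02080661, -0.01397823]), 'finger_force': 0.0, 'opening': 1.0032946646499776} 0.022
[[ 0.909  0.417  0.   ]
 [ 0.417 -0.909 -0.   ]
 [ 0.     0.    -1.   ]]
```

View pics/top0.png

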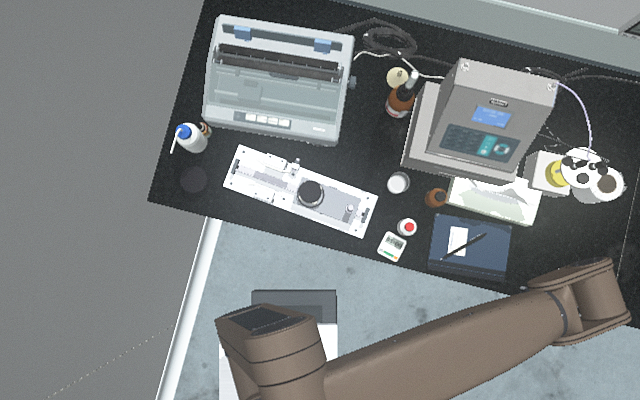

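View pics/scene0.png

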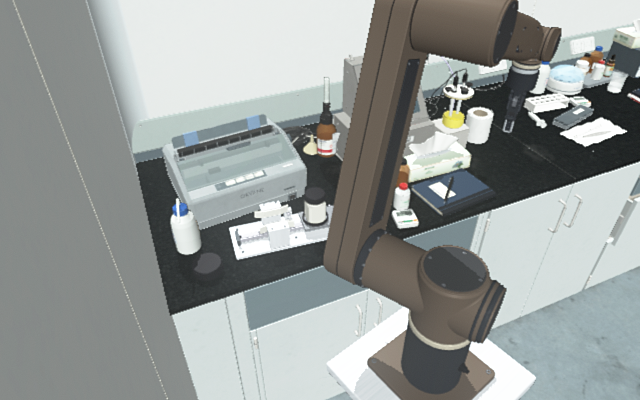

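The top view shows the rail (corners about (240,145), (378,193), (365,237), (223,183)), the jar's cap at (311,192), the jaws near (285,180), and the handle near (350,210). The black disc at (193,180) is the look-alike. I'll zoom in next.

```bash
python3 - <<'E'
from h import *
a=cv2.imread('pics/top0.png')[135:250,210:390]
cv2.imwrite('pics/top0c.png',cv2.resize(a,None,fx=4.4,fy=4.4,interpolation=cv2.INTER_CUBIC))
E
```

```text
(no output)
```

View pics/top0c.png

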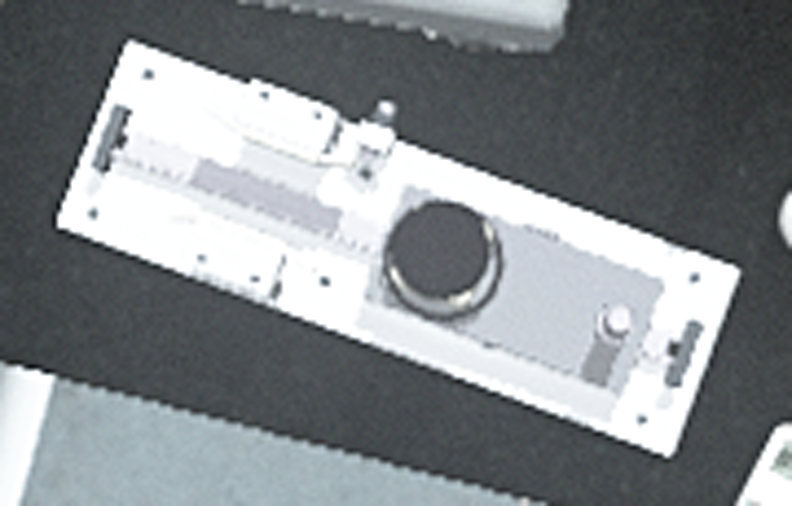

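```bash
cat >> h.py <<'E'
def c0(p,u,v,z,s=4.4,x0=210,y0=135): return ray(p,x0+(u+.5)/s-.5,y0+(v+.5)/s-.5,z)
E
python3 - <<'E'
from h import *
p=shot('top')
A,B,C,D=[c0(p,*q,.01) for q in((128,40),(740,268),(672,455),(57,227))]
print(A,B,C,D)
print([np.linalg.norm(x) for x in(A-B,C-D,B-C,A-D)])
d=(A-B+D-C)[:2];d/=np.linalg.norm(d);print('dir',d,np.degrees(np.arctan2(d[1],d[0])))
mid=(A+B+C+D)[:2]/4; n=np.array([-d[1],d[0]]);print('mid',mid)
for nm,q in dict(handle=(617,321,.094),cap=(441,250,.1225),plungerpin=(366,170,.03),jawfarL=(250,82,.074),jawfarR=(338,130,.074),jawnearR=(272,290,.074),jawnearL=(175,250,.06),).items():
    w=c0(p,*q);r=w[:2]-mid;print(nm,w.round(4),'along',r@d,'lat',r@n)
print('cam',-np.array(p['extrinsics'])[:3,:3].T@np.array(p['extrinsics'])[:3,3])
E
```

```text
[0.64350054 0.10754885 0.01      ] [ 0.49610041 -0.2745284   0.01      ] [ 0.38036331 -0.23039369  0.01      ] [0.52570969 0.1515006  0.01      ]
[np.float64(0.4095238990326389), np.float64(0.4086181847414509), np.float64(0.12386665586852487), np.float64(0.1257236756947057)]
dir [0.35781958 0.93379074] 69.03365051787453
mid [ 0.51141849 -0.06146816]
handle [ 0.4587 -0.1929  0.094 ] along -0.1415489260366291 lat 0.002208383927229607
cap [ 0.4987 -0.0908  0.1225] along -0.03195465023971337 lat 0.0013343103132804294
plungerpin [ 0.5572 -0.0429  0.03  ] along 0.03373121587004891 lat -0.03610910839774345
jawfarL [0.6054 0.024  0.074 ] along 0.11340900554633053 lat -0.05713800339839939
jawfarR [ 0.5758 -0.0287  0.074 ] along 0.053679905423936254 lat -0.04841961052722596
jawnearR [0.4802 0.011  0.074 ] along 0.056469522221660594 lat 0.055044374364028655
jawnearL [0.506  0.0707 0.06  ] along 0.12147030341817666 lat 0.05239971572328863
cam [ 0.37926452 -0.1194895   1.42320994]
```

Careful with the scale: shifts go in shares of 600 mm and turns go in shares of 120 degrees. That gives: 336 mm / 600 = 0.56, -307 mm / 600 = -0.5117, -44.4 degrees / 120 = -0.37.

Request:
send_rows:
  rows: "0 0 -0.05 0.07 -0.0633 0 1;0 0 -0.1 0.14 -0.1283 0 1;0 0 -0.15 0.21 -0.1917 0 1;0 0 -0.2 0.28 -0.2567 0 1;0 0 -0.25 0.35 -0.32 0 1;0 0 -0.3 0.42 -0.385 0.0333 1;0 0 -0.3417 0.49 -0.45 0.0833 1;0 0 -0.37 0.56 -0.5117 0.1333 1"
  grip_force: 40

```text
time: 1.95
eef_pos: [0.4584, -0.1955, 0.1748]
tcp_rot: [0.823, 0.567, 0.0, 0.001]
contact_force: [1.0, -0.3, 0.1]
opening: 1.0
finger_force: 0.0
```

```bash
cat > st.py <<'E'
from h import *
s=ctrl.get_state();e=s['eef_pos'];Rm=R.from_quat(s['tcp_rot'])
print('t',s['time'],'eef',e.round(4),'yang',np.degrees(np.arctan2(*Rm.as_matrix()[1::-1,1])).round(2),'tilt',Rm.as_matrix()[:2,2].round(4),'F',s['contact_force'].round(1),'open',round(s['opening'],3),'ff',round(s['finger_force'],1))
d=np.array([.3578,.9338]);n=np.array([-d[1],d[0]])
m=np.array([.51142,-.06147]);print('along/lat',((e[:2]-m)@d).round(4),((e[:2]-m)@n).round(4), 'F along/lat',s['contact_force'][:2]@d,s['contact_force'][:2]@n,'torq',s['wrist_torque'].round(2))
E
python3 - <<'E'
import st
from h import *
p=shot('scene','s1.png')
p=shot('top','t1.png')
E
```

```text
t 1.95 eef [ 0.4584 -0.1955  0.1748] yang -20.86 tilt [ 0.0019 -0.0012] F [ 1.  -0.3  0.1] open 1.0 ff 0.0
along/lat -0.1442 0.0016 F along/lat 0.0642627622641509 -1.003345139354479 torq [-0.03  0.   -0.03]
```

View pics/s1.png

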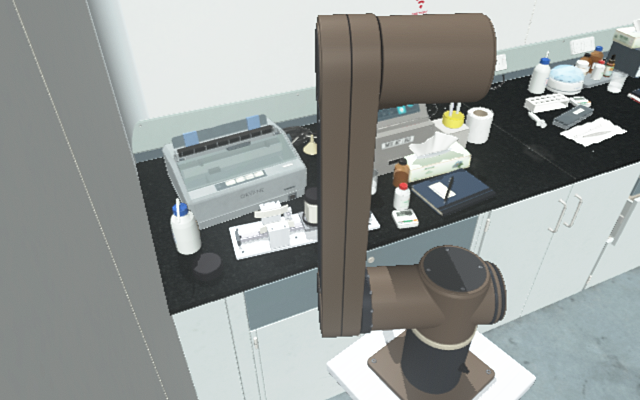

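The scene view has the arm in front of the gripper, and nothing has been disturbed. The TCP is over the handle at the computed position. I'll go down and grip it.

To row units: 93 mm / 600 = 0.155, 80 mm / 600 = 0.1333.

Request:
send_rows:
  rows: "0 0 0 0.0017 0 0.075 1;0 0 0 0.0017 0 0.1333 1;0 0 0 0.0017 0 0.155 1;0 0 0 0.0017 0 0.155 -1;0 0 0 0.0017 0 0.155 -1;0 0 0 0.0017 0 0.155 -1;0 0 0 0.0017 0 0.155 -1;0 0 0 0.0017 0 0.155 -1"
  grip_force: 60

```text
time: 3.05
eef_pos: [0.4611, -0.1978, 0.0837]
tcp_rot: [0.824, 0.566, 0.002, 0.004]
contact_force: [7.8, -2.2, -3.9]
opening: 0.168
finger_force: 58.4
```

```bash
python3 st.py
```

```text
t 3.05 eef [ 0.4611 -0.1978  0.0837] yang -21.02 tilt [ 0.0089 -0.0047] F [ 7.8 -2.2 -3.9] open 0.168 ff 58.4
along/lat -0.1453 -0.0018 F along/lat 0.7561296698325135 -8.045564983712206 torq [-0.25 -0.83 -0.02]
```

To row units: 70 mm / 600 = 0.1167, 65 mm / 600 = 0.1083.

Request:
send_rows:
  rows: "0 0 0 0.0133 0.005 0 -1;0 0 0 0.03 0.005 0 -1;0 0 0 0.0467 0.005 0 -1;0 0 0 0.0633 0.005 0 -1;0 0 0 0.08 0.005 0 -1;0 0 0 0.095 0.005 0 -1;0 0 0 0.1083 0.005 0 -1;0 0 0 0.1167 0.005 0 -1"

```text
time: 4.05
eef_pos: [0.4868, -0.132, 0.0836]
tcp_rot: [0.824, 0.567, 0.0, 0.001]
contact_force: [-2.4, -1.4, 5.9]
opening: 0.169
finger_force: 59.2
```

```bash
python3 st.py; python3 -c "
from h import *
p=shot('top','t2.png')
for t in ('cap_top','handle_top','jar'): print(t,look(p,t))"
```

```text
t 4.05 eef [ 0.4868 -0.132   0.0836] yang -20.93 tilt [ 0.0012 -0.0014] F [-2.4 -1.4  5.9] open 0.169 ff 59.2
along/lat -0.0747 -0.0022 F along/lat -2.2061180054673772 1.7179457208656441 torq [-0.13  0.26 -0.06]
cap_top [(0.85, array([0.5444, 0.2217, 0.0284]), array([196., 179.])), (0.83, array([ 0.5243, -0.0279,  0.1251]), array([285., 181.]))]
handle_top [(0.64, array([ 0.5214, -0.0245,  0.0348]), array([286., 186.])), (0.63, array([ 0.5093, -0.0398,  0.0716]), array([291., 189.]))]
jar []
```

To row units: 25 mm / 600 = 0.0417, 22 mm / 600 = 0.0367.

Request:
send_rows:
  rows: "0 0 0 0.01 0 0 -1;0 0 0 0.02 0 0 -1;0 0 0 0.03 0 0 -1;0 0 0 0.0367 0 0 -1;0 0 0 0.0417 0 0 -1;0 0 0 0.0417 0 0 -1"

```text
time: 5.0
eef_pos: [0.4959, -0.1085, 0.0835]
tcp_rot: [0.824, 0.567, 0.001, 0.001]
contact_force: [0.1, 0.4, 5.7]
opening: 0.168
finger_force: 59.2
```

```bash
python3 st.py
```

```text
t 5.0 eef [ 0.4959 -0.1085  0.0835] yang -20.95 tilt [ 0.0018 -0.0006] F [0.1 0.4 5.7] open 0.168 ff 59.2
along/lat -0.0495 -0.0023 F along/lat 0.37162698377748493 0.04393586700546599 torq [0.11 0.21 0.01]
```

To row units: 5 mm / 600 = 0.0083, 3 mm / 600 = 0.005.

Request:
send_rows:
  rows: "0 0 0 0.005 0 0 -1;0 0 0 0.0083 0 0 -1;0 0 0 0.0083 0 0 -1"

```text
time: 5.38
eef_pos: [0.4976, -0.104, 0.0836]
tcp_rot: [0.824, 0.567, 0.0, 0.001]
contact_force: [-1.8, 0.8, 5.5]
opening: 0.171
finger_force: 59.2
```

```bash
python3 st.py
```

```text
t 5.375 eef [ 0.4976 -0.104   0.0836] yang -20.95 tilt [ 0.0018 -0.0009] F [-1.8  0.8  5.5] open 0.171 ff 59.2
along/lat -0.0446 -0.0023 F along/lat 0.09637953665352472 1.9526266012994657 torq [0.02 0.18 0.03]
```

To row units: 4 mm / 600 = 0.0067, 2 mm / 600 = 0.0033.

Request:
send_rows:
  rows: "0 0 0 0.0033 0 0 -1;0 0 0 0.0067 0 0 -1;0 0 0 0.0067 0 0 -1"

```text
time: 5.75
eef_pos: [0.499, -0.1003, 0.0836]
tcp_rot: [0.824, 0.567, 0.0, 0.001]
contact_force: [-0.7, -0.4, 4.6]
opening: 0.171
finger_force: 59.2
```

```bash
python3 st.py
```

```text
t 5.75 eef [ 0.499  -0.1003  0.0836] yang -20.95 tilt [ 0.0017 -0.001 ] F [-0.7 -0.4  4.6] open 0.171 ff 59.2
along/lat -0.0407 -0.0023 F along/lat -0.5854482616062775 0.4771872868721948 torq [-0.02  0.27  0.02]
```

Request:
send_rows:
  rows: "0 0 0 0.0033 0 0 -1;0 0 0 0.005 0 0 -1;0 0 0 0.005 0 0 -1"

```text
time: 6.12
eef_pos: [0.4994, -0.0992, 0.0836]
tcp_rot: [0.824, 0.567, -0.001, 0.002]
contact_force: [-4.8, -6.9, 5.7]
opening: 0.17
finger_force: 59.3
```

```bash
python3 st.py
```

```text
t 6.125 eef [ 0.4994 -0.0992  0.0836] yang -20.87 tilt [-0.0002 -0.0047] F [-4.8 -6.9  5.7] open 0.17 ff 59.3
along/lat -0.0396 -0.0023 F along/lat -8.108350758981228 1.9981965243854858 torq [-1.    0.65 -0.01]
```

To row units: 1 mm / 600 = 0.0017.

Request:
send_rows:
  rows: "0 0 0 0.0017 0 0 -1;0 0 0 0.0017 0 0 -1"

```text
time: 6.38
eef_pos: [0.4995, -0.099, 0.0836]
tcp_rot: [0.823, 0.568, -0.002, 0.002]
contact_force: [-6.5, -9.5, 6.4]
opening: 0.169
finger_force: 59.3
```

```bash
python3 st.py
```

```text
t 6.375 eef [ 0.4995 -0.099   0.0836] yang -20.85 tilt [-0.001  -0.0062] F [-6.5 -9.5  6.4] open 0.169 ff 59.3
along/lat -0.0393 -0.0023 F along/lat -11.186988705768776 2.6213946913632307 torq [-1.34  0.85  0.01]
```

Request:
send_rows:
  rows: "0 0 0 0.0017 0 0 -1;0 0 0 0.0017 0 0 -1"

```text
time: 6.62
eef_pos: [0.4996, -0.0989, 0.0836]
tcp_rot: [0.823, 0.568, -0.003, 0.003]
contact_force: [-7.1, -12.8, 7.0]
opening: 0.167
finger_force: 59.3
```

```bash
python3 st.py; python3 -c "
from h import *
p=shot('top','t3.png')
a=p['color'][135:250,210:390,::-1]
cv2.imwrite('pics/t3c.png',cv2.resize(a,None,fx=4.4,fy=4.4,interpolation=cv2.INTER_CUBIC))"
```

```text
t 6.625 eef [ 0.4996 -0.0989  0.0836] yang -20.82 tilt [-0.0018 -0.0077] F [ -7.1 -12.8   7. ] open 0.167 ff 59.3
along/lat -0.0392 -0.0023 F along/lat -14.441968531935178 2.0456661352924783 torq [-1.75  1.03 -0.02]
```

View pics/t3c.png

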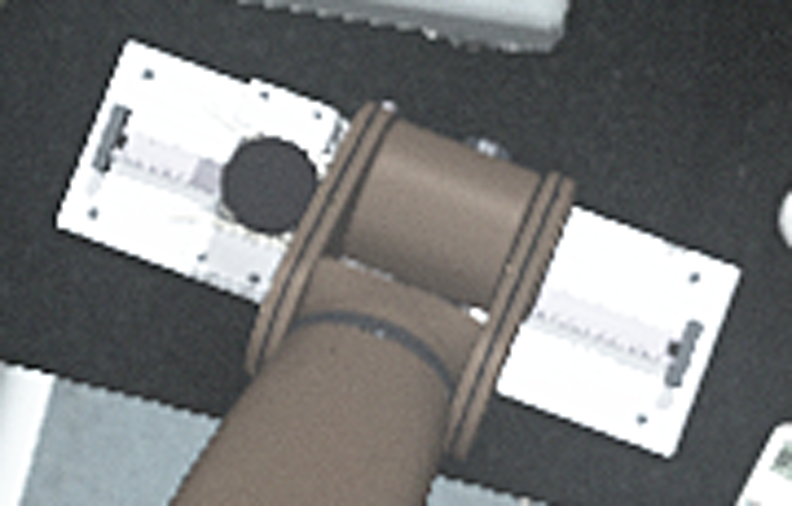

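```bash
python3 - <<'E'
from h import *
p=shot('top')
g=cv2.cvtColor(p['color'],cv2.COLOR_RGB2GRAY)
d=np.array([.3578,.9338]);n=np.array([-d[1],d[0]]);m=np.array([.51142,-.06147])
def al(w): return ((w[:2]-m)@d).round(4),((w[:2]-m)@n).round(4)
print('cap',al(c0(p,270,185,.1225)),look(p,'cap_top'),[al(r[1]) for r in look(p,'cap_top')])
for nm,q in dict(screw1=(264,94,.074),screw2=(317,115,.074),scr3=(202,259,.074),scr4=(255,278,.074),plunger0=(366,170,.03),plungerknob=(385,110,.03)).items(): print(nm,al(c0(p,*q)))
E
```

```text
cap (np.float64(0.0735), np.float64(0.0005)) [(0.9, array([0.5437, 0.2254, 0.0275]), array([194., 179.])), (0.78, array([0.535 , 0.0074, 0.128 ]), array([271., 177.]))] [(np.float64(0.2794), np.float64(0.0725)), (np.float64(0.0727), np.float64(0.0026))]
screw1 (np.float64(0.1029), np.float64(-0.0533))
screw2 (np.float64(0.0687), np.float64(-0.0525))
scr3 (np.float64(0.1022), np.float64(0.0523))
scr4 (np.float64(0.0685), np.float64(0.0519))
plunger0 (np.float64(0.0337), np.float64(-0.0361))
plungerknob (np.float64(0.0359), np.float64(-0.0751))
```

```bash
python3 -c "
from h import *
p=shot('scene')
a=p['color'][165:275,190:350,::-1]
print(pix(p,[.535,.0074,.1]))
cv2.imwrite('pics/s3c.png',cv2.resize(a,None,fx=5,fy=5,interpolation=cv2.INTER_CUBIC))"
```

```text
[278.11137405 207.94077182]
```

View pics/s3c.png

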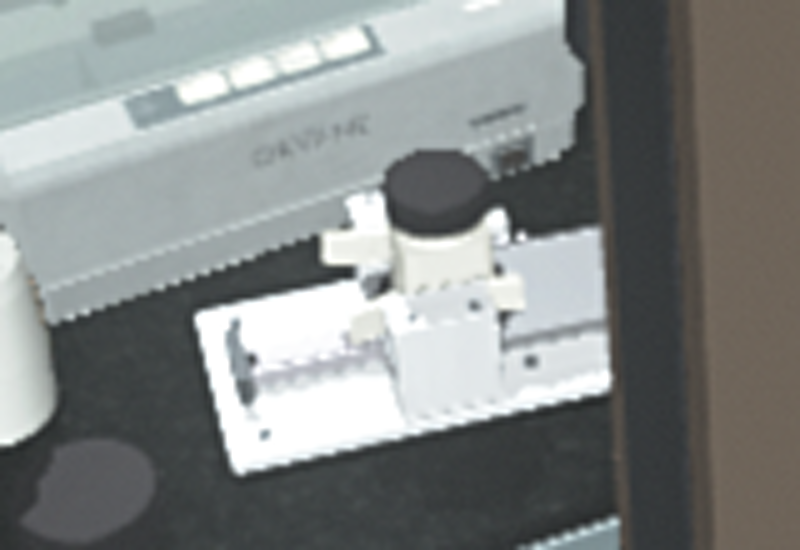

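To row units: 1 mm / 600 = 0.0017.

Request:
send_rows:
  rows: "0 0 0 0.0017 0 0 -1;0 0 0 0.0017 0 0 -1"

```text
time: 7.12
eef_pos: [0.4996, -0.0987, 0.0836]
tcp_rot: [0.823, 0.568, -0.004, 0.003]
contact_force: [-9.0, -15.8, 7.0]
opening: 0.175
finger_force: 59.3
```

```bash
python3 st.py
```

```text
t 7.125 eef [ 0.4996 -0.0987  0.0836] yang -20.79 tilt [-0.0028 -0.0092] F [ -9.  -15.8   7. ] open 0.175 ff 59.3
along/lat -0.039 -0.0023 F along/lat -17.932651455745386 2.758309350766522 torq [-2.16  1.24 -0.06]
```

To row units: -14 mm / 600 = -0.0233, -12 mm / 600 = -0.02.

Request:
send_rows:
  rows: "0 0 0 -0.01 0 0 -1;0 0 0 -0.02 0 0 -1;0 0 0 -0.0233 0 0 -1"

```text
time: 7.5
eef_pos: [0.4962, -0.1076, 0.0836]
tcp_rot: [0.824, 0.566, 0.001, 0.001]
contact_force: [-0.8, 1.5, 4.9]
opening: 0.167
finger_force: 59.2
```

```bash
python3 st.py
```

```text
t 7.5 eef [ 0.4962 -0.1076  0.0836] yang -21.01 tilt [0.0022 0.0002] F [-0.8  1.5  4.9] open 0.167 ff 59.2
along/lat -0.0485 -0.0023 F along/lat 1.1310277767504875 1.2812726736680198 torq [0.27 0.08 0.  ]
```

To row units: 14 mm / 600 = 0.0233, 12 mm / 600 = 0.02.

Request:
send_rows:
  rows: "0 0 0 0.01 0 0 -1;0 0 0 0.02 0 0 -1;0 0 0 0.0233 0 0 -1"

```text
time: 7.88
eef_pos: [0.5007, -0.0958, 0.0836]
tcp_rot: [0.824, 0.567, -0.001, 0.002]
contact_force: [-3.6, -5.4, 5.8]
opening: 0.165
finger_force: 59.2
```

```bash
python3 st.py
```

```text
t 7.875 eef [ 0.5007 -0.0958  0.0836] yang -20.89 tilt [ 0.0004 -0.0035] F [-3.6 -5.4  5.8] open 0.165 ff 59.2
along/lat -0.0359 -0.0023 F along/lat -6.348405944281783 1.3993806176993233 torq [-0.73  0.59  0.01]
```

To row units: 2 mm / 600 = 0.0033, 1 mm / 600 = 0.0017.

Request:
send_rows:
  rows: "0 0 0 0.0017 0 0 -1;0 0 0 0.0033 0 0 -1"

```text
time: 8.12
eef_pos: [0.5018, -0.093, 0.0836]
tcp_rot: [0.824, 0.567, 0.0, 0.001]
contact_force: [0.3, 1.1, 3.4]
opening: 0.164
finger_force: 58.9
```

```bash
python3 st.py
```

```text
t 8.125 eef [ 0.5018 -0.093   0.0836] yang -20.97 tilt [ 0.0017 -0.0009] F [0.3 1.1 3.4] open 0.164 ff 58.9
along/lat -0.0329 -0.0023 F along/lat 1.1758699027080077 0.09402133125569212 torq [0.18 0.15 0.04]
```

Request:
send_rows:
  rows: "0 0 0 0.0017 0 0 -1;0 0 0 0.0025 0 0 -1;0 0 0 0.0025 0 0 -1"

```text
time: 8.5
eef_pos: [0.5027, -0.0906, 0.0836]
tcp_rot: [0.824, 0.566, 0.001, 0.0]
contact_force: [-0.0, 3.2, 7.4]
opening: 0.168
finger_force: 59.0
```

```bash
python3 st.py
```

```text
t 8.5 eef [ 0.5027 -0.0906  0.0836] yang -21.0 tilt [0.0028 0.0009] F [-0.   3.2  7.4] open 0.168 ff 59.0
along/lat -0.0303 -0.0023 F along/lat 2.9553295492052563 1.1720221841106202 torq [ 0.44 -0.    0.06]
```

The carrier is now being pulled forward, so the detent has hold of it. I'll release the handle so it can draw home, then rise.

To row units: -110 mm / 600 = -0.1833, -90 mm / 600 = -0.15.

Request:
send_rows:
  rows: "0 0 0 0 0 0 1;0 0 0 0 0 0 1;0 0 0 0 0 0 1;0 0 0 0 0 0 1;0 0 0 0 0 -0.0667 1;0 0 0 0 0 -0.15 1;0 0 0 -0.05 0 -0.1833 1;0 0 0 -0.1 0 -0.1833 1"

```text
time: 9.5
eef_pos: [0.481, -0.1484, 0.1947]
tcp_rot: [0.824, 0.567, 0.001, 0.002]
contact_force: [-0.3, 0.2, 0.5]
opening: 1.003
finger_force: 0.0
```

```bash
python3 st.py; python3 -c "
from h import *
d=np.array([.3578,.9338]);n=np.array([-d[1],d[0]]);m=np.array([.51142,-.06147])
p=shot('top')
for t in('cap_top','cap_edge','handle_top'):
  for r in look(p,t): print(t,*r,(r[1][:2]-m)@d,(r[1][:2]-m)@n)
a=p['color'][135:250,210:390,::-1]
cv2.imwrite('pics/t4c.png',cv2.resize(a,None,fx=4.4,fy=4.4,interpolation=cv2.INTER_CUBIC))"
```

```text
t 9.5 eef [ 0.481  -0.1484  0.1947] yang -20.91 tilt [ 0.0048 -0.0027] F [-0.3  0.2  0.5] open 1.003 ff 0.0
along/lat -0.092 -0.0027 F along/lat 0.0364203158599708 0.37022591660077114 torq [0.04 0.01 0.06]
cap_top 0.7 [ 0.5211 -0.0368  0.0316] [291. 186.] 0.026500350000000006 -0.0002122580000000207
cap_top 0.64 [0.5461 0.2249 0.0267] [195. 178.] 0.27982081000000003 0.07007900199999997
cap_top 0.63 [0.5391 0.0192 0.1264] [266. 176.] 0.08523355 0.0030161419999999647
cap_edge 0.82 [0.5419 0.0142 0.1256] [268. 175.] 0.08156639000000002 -0.0013874980000000564
cap_edge 0.8 [0.5434 0.2259 0.0315] [194. 179.] 0.27978855 0.07295806199999999
handle_top 0.84 [ 0.522  -0.0393  0.0364] [291. 186.] 0.02448787000000001 -0.0019471780000000338
```

View pics/t4c.png

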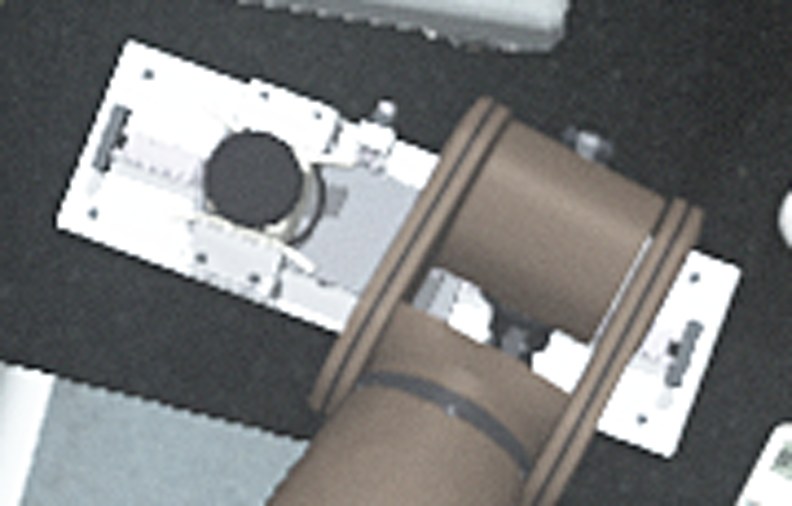

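The cap now sits between the jaws at crop pixel (254,180), and the carrier deck follows behind it. I'll measure its centre precisely in both cameras.

```bash
cat > cap.py <<'E'
from h import *
d=np.array([.3578,.9338]);n=np.array([-d[1],d[0]]);m=np.array([.51142,-.06147])
def capc(p,X,z=.1225,th=95):
    u,v=pix(p,X).astype(int);g=cv2.cvtColor(p['color'],cv2.COLOR_RGB2GRAY)
    b=np.zeros_like(g);b[v-25:v+26,u-25:u+26]=(g[v-25:v+26,u-25:u+26]<th)*255
    k,l,s,c=cv2.connectedComponentsWithStats(b,connectivity=4);i=l[v,u]
    return s[i],c[i],(l==i)
E
python3 - <<'E'
from cap import *
for nm in('top','scene'):
    p=shot(nm)
    for th in (70,90,110):
        s,c,_=capc(p,[.5415,.0175,.1225 if nm=='top' else .113],th=th)
        w=ray(p,*c,.1225 if nm=='top' else .1125);print(nm,th,s,c.round(2),w.round(4),'al',(w[:2]-m)@d,(w[:2]-m)@n)
    print(look(p,'jar'))
    # predicted circle
    C=np.array([*(m+d*.085+n*.0),.1225])
    print('pred px',pix(p,C),pix(p,C+[.0285,0,0]))
E
```

```text
top 70 [     0      0    640    400 255859] [319.53 199.51] [ 0.478  -0.1151  0.1225] al -0.06204286973301316 0.011971107970732694
top 90 [257 165  22  22 364] [267.27 175.45] [0.5404 0.0167 0.1225] al 0.08339606149565076 0.0009275512365259295
top 110 [256 165  23  23 383] [267.24 175.43] [0.5404 0.0168 0.1225] al 0.0834828630367421 0.0009065286761121907
[(0.67, array([ 0.522 , -0.0376,  0.035 ]), array([291., 186.])), (0.49, array([ 5.252e-01, -3.000e-04,  6.850e-02]), array([276., 184.]))]
pred px [266.80885821 174.88748833] [266.80224882 163.73473121]
scene 70 [     0      0    640    400 255751] [319.54 199.49] [ 0.481  -0.0915  0.1125] al -0.0389243812173542 0.01765483413053265
scene 90 [263 195  36  18 447] [279.59 203.71] [0.5341 0.0023 0.1125] al 0.06768973191376959 0.0016080546485814293
scene 110 [263 193  36  20 469] [279.79 203.63] [0.5341 0.0017 0.1125] al 0.06708971403277439 0.0014287337869510856
[(0.57, array([0.5182, 0.0329, 0.0835]), array([274., 220.])), (0.22, array([0.5182, 0.0588, 0.004 ]), array([268., 246.]))]
pred px [272.86864146 201.69534784] [266.87465312 196.53488389]
```

To row units: 176 mm / 600 = 0.2933, 154 mm / 600 = 0.2567, 80 degrees / 120 = 0.6667.

Request:
send_rows:
  rows: "0 0 0.0833 0.0367 0 0 1;0 0 0.1667 0.0733 0 0 1;0 0 0.25 0.11 0 0 1;0 0 0.3333 0.1467 0 0 1;0 0 0.4167 0.1833 0 0 1;0 0 0.5 0.22 0 0 1;0 0 0.5833 0.2567 0 0 1;0 0 0.6667 0.2933 0 0 1"

```text
time: 10.9
eef_pos: [0.5431, 0.0186, 0.1915]
tcp_rot: [0.995, -0.098, -0.0, -0.0]
contact_force: [0.0, 0.3, 0.4]
opening: 0.997
finger_force: 0.0
```

To row units: 10 degrees / 120 = 0.0833.

Request:
send_rows:
  rows: "0 0 0.0833 0 0 0 1;0 0 0.0833 0 0 0 1"

```text
time: 11.15
eef_pos: [0.5429, 0.018, 0.1914]
tcp_rot: [0.984, -0.18, -0.0, -0.0]
contact_force: [-0.3, -0.6, 0.5]
opening: 0.998
finger_force: 0.0
```

```bash
python3 st.py; python3 -c "
from h import *
s=ctrl.get_state();print(s['qpos'].round(2));print(R.from_quat(s['tcp_rot']).as_matrix().round(3))"
```

```text
t 11.15 eef [0.5429 0.018  0.1914] yang -110.77 tilt [-0.0007  0.0002] F [-0.3 -0.6  0.5] open 0.998 ff 0.0
along/lat 0.0855 -0.0009 F along/lat -0.7195190374170664 0.07530887070020376 torq [ 0.02 -0.01  0.01]
[-0.15  0.06  1.96  0.    1.13  1.78]
[[ 0.935 -0.355 -0.001]
 [-0.355 -0.935  0.   ]
 [-0.001  0.    -1.   ]]
```

To row units: 71 mm / 600 = 0.1183, 1.4 mm / 600 = 0.0023.

Request:
send_rows:
  rows: "0 0 0 0.0023 0.0022 0.05 1;0 0 0 0.0023 0.0022 0.1 1;0 0 0 0.0023 0.0022 0.1183 1;0 0 0 0.0023 0.0022 0.1183 0.44;0 0 0 0.0023 0.0022 0.1183 0.44;0 0 0 0.0023 0.0022 0.1183 0.44"

```text
time: 11.9
eef_pos: [0.5447, 0.0152, 0.1222]
tcp_rot: [0.983, -0.182, 0.001, -0.0]
contact_force: [0.6, 1.3, -0.9]
opening: 0.722
finger_force: 0.0
```

```bash
python3 st.py
```

```text
t 11.9 eef [0.5447 0.0152 0.1222] yang -110.96 tilt [ 0.0025 -0.0004] F [ 0.6  1.3 -0.9] open 0.722 ff 0.0
along/lat 0.0835 -0.0036 F along/lat 1.38977631525213 -0.12949069224206528 torq [-0.03 -0.02  0.01]
```

To row units: -1.2 mm / 600 = -0.002.

Request:
send_rows:
  rows: "0 0 0 -0.002 0 0 0.38;0 0 0 -0.002 0 0 0.38"

```text
time: 12.15
eef_pos: [0.543, 0.0159, 0.1214]
tcp_rot: [0.983, -0.182, 0.001, -0.0]
contact_force: [-0.0, 0.7, 0.2]
opening: 0.693
finger_force: 0.4
```

```bash
python3 st.py
```

```text
t 12.15 eef [0.543  0.0159 0.1214] yang -110.97 tilt [0.0012 0.0002] F [-0.   0.7  0.2] open 0.693 ff 0.4
along/lat 0.0836 -0.0018 F along/lat 0.6281677412355511 0.24912246950668282 torq [ 0.11 -0.07  0.05]
```

Request:
send_rows:
  rows: "0 0 0 0 0 0 0.34;0 0 0 0 0 0 0.34"

```text
time: 12.4
eef_pos: [0.5429, 0.0159, 0.1211]
tcp_rot: [0.983, -0.182, 0.0, -0.0]
contact_force: [1.4, 0.6, 1.0]
opening: 0.669
finger_force: 0.7
```

```bash
python3 st.py
```

```text
t 12.4 eef [0.5429 0.0159 0.1211] yang -110.98 tilt [0.0007 0.0002] F [1.4 0.6 1. ] open 0.669 ff 0.7
along/lat 0.0835 -0.0018 F along/lat 1.100626239588458 -1.1290796763677313 torq [ 0.2  -0.13  0.07]
```

To row units: 1.5 mm / 600 = 0.0025, -0.3 mm / 600 = -0.0005.

Request:
send_rows:
  rows: "0 0 0 0 -0.0005 0.0025 0.3;0 0 0 0 -0.0005 0.0025 -1;0 0 0 0 -0.0005 0.0025 -1;0 0 0 0 -0.0005 0.0025 -1;0 0 0 0 -0.0005 0.0025 -1"
  grip_force: 70

```text
time: 13.02
eef_pos: [0.5434, 0.0159, 0.1215]
tcp_rot: [0.983, -0.182, 0.0, 0.0]
contact_force: [-4.2, 1.3, 10.5]
opening: 0.65
finger_force: 72.3
```

```bash
python3 st.py
```

```text
t 13.025 eef [0.5434 0.0159 0.1215] yang -110.96 tilt [ 0.0006 -0.0004] F [-4.2  1.3 10.5] open 0.65 ff 72.3
along/lat 0.0837 -0.0022 F along/lat -0.2933800765639818 4.345847466082392 torq [ 0.18  0.55 -0.03]
```

To row units: -1.7 mm / 600 = -0.0028, -1.5 mm / 600 = -0.0025, -34 degrees / 120 = -0.2833.

Request:
send_rows:
  rows: "0 0 -0.0333 -0.0008 0 -0.0005 -1;0 0 -0.075 -0.0017 0 -0.001 -1;0 0 -0.1167 -0.0017 0 -0.0015 -1;0 0 -0.1583 -0.0017 0 -0.0018 -1;0 0 -0.2 -0.0017 0 -0.0022 -1;0 0 -0.2417 -0.0017 0 -0.0025 -1;0 0 -0.2833 -0.0017 0 -0.0028 -1;0 0 -0.2833 -0.0017 0 -0.0028 -1"

```text
time: 14.02
eef_pos: [0.5428, 0.0159, 0.1227]
tcp_rot: [0.994, 0.114, 0.001, 0.001]
contact_force: [-1.7, -0.5, 6.9]
opening: 0.65
finger_force: 72.5
```

```bash
python3 st.py
```

```text
t 14.025 eef [0.5428 0.0159 0.1227] yang -76.96 tilt [ 0.002  -0.0009] F [-1.7 -0.5  6.9] open 0.65 ff 72.5
along/lat 0.0835 -0.0016 F along/lat -1.0606206365962918 1.4268673202093156 torq [0.02 0.14 0.01]
```

To row units: -0.6 mm / 600 = -0.001, -0.3 mm / 600 = -0.0005, -10 degrees / 120 = -0.0833.

Request:
send_rows:
  rows: "0 0 -0.0417 0 0 -0.0005 -1;0 0 -0.0833 0 0 -0.001 -1"

```text
time: 14.28
eef_pos: [0.5426, 0.016, 0.123]
tcp_rot: [0.98, 0.2, 0.001, 0.0]
contact_force: [-1.1, -0.9, 5.4]
opening: 0.646
finger_force: 72.6
```

```bash
python3 st.py
```

```text
t 14.275 eef [0.5426 0.016  0.123 ] yang -66.89 tilt [ 0.0014 -0.0006] F [-1.1 -0.9  5.4] open 0.646 ff 72.6
along/lat 0.0835 -0.0014 F along/lat -1.2194734359178476 0.7007359206271718 torq [ 0.09  0.18 -0.29]
```

To row units: -1 mm / 600 = -0.0017, -0.8 mm / 600 = -0.0013, -24 degrees / 120 = -0.2.

Request:
send_rows:
  rows: "0 0 -0.0417 0 0 -0.0003 -1;0 0 -0.0833 0 0 -0.0007 -1;0 0 -0.125 0 0 -0.001 -1;0 0 -0.1667 0 0 -0.0013 -1;0 0 -0.2 0 0 -0.0017 -1;0 0 -0.2 0 0 -0.0017 -1"

```text
time: 15.02
eef_pos: [0.5433, 0.016, 0.1248]
tcp_rot: [0.917, 0.399, 0.001, 0.001]
contact_force: [-0.2, 0.5, 7.8]
opening: 0.645
finger_force: 72.7
```

```bash
python3 st.py; python3 -c "
from h import *
d=np.array([.3578,.9338]);n=np.array([-d[1],d[0]]);m=np.array([.51142,-.06147])
for k in('top','scene'):
  p=shot(k)
  for t in('cap_top','cap_edge','jar'):
    for r in look(p,t): print(k,t,*r,(r[1][:2]-m)@d,(r[1][:2]-m)@n)
a=p['color'][165:275,190:350,::-1]
cv2.imwrite('pics/s5c.png',cv2.resize(a,None,fx=5,fy=5,interpolation=cv2.INTER_CUBIC))"
```

```text
t 15.025 eef [0.5433 0.016  0.1248] yang -42.94 tilt [ 0.0034 -0.0011] F [-0.2  0.5  7.8] open 0.645 ff 72.7
along/lat 0.0837 -0.0021 F along/lat 0.39462068546088785 0.34307160839216777 torq [ 0.07  0.11 -0.02]
top cap_top 0.94 [0.5416 0.2226 0.0269] [195. 180.] 0.27606296999999996 0.07345816200000002
top cap_edge 0.97 [0.547  0.2266 0.0312] [193. 178.] 0.28173029 0.06984684199999994
top jar 0.21 [ 0.5328 -0.3254  0.0272] [397. 181.] -0.23880806999999996 -0.11439879800000007
scene cap_top 0.57 [0.528  0.0106 0.119 ] [278. 204.] 0.07323129 0.010304241999999963
scene cap_top 0.55 [0.5334 0.2269 0.026 ] [209. 265.] 0.27714435000000004 0.08265386200000001
scene cap_edge 0.76 [0.5324 0.2302 0.0262] [208. 266.] 0.27986808999999996 0.08476840199999999
scene cap_edge 0.42 [0.5292 0.0096 0.1264] [278. 202.] 0.07272685 0.008825881999999983
scene jar 0.61 [0.5183 0.0323 0.0849] [274. 219.] 0.09002408999999999 0.027126362
scene jar 0.31 [0.5214 0.0519 0.0105] [269. 242.] 0.10943574999999998 0.031244462000000008
```

View pics/s5c.png

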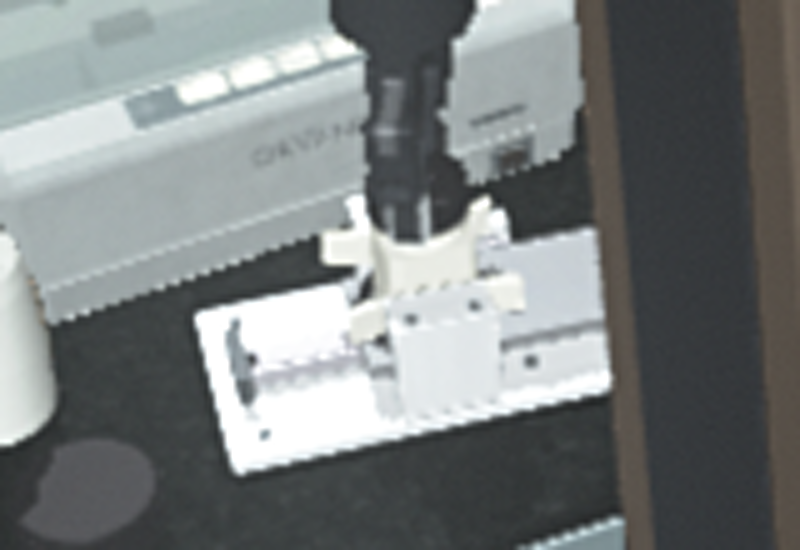

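The cap has turned 68° and the jar still sits square between the jaws (jar at about (425,270) in the crop). I'll lift gently and watch for the jar's weight.

To row units: -4 mm / 600 = -0.0067, -3 mm / 600 = -0.005.

Request:
send_rows:
  rows: "0 0 0 0 0 -0.0017 -1;0 0 0 0 0 -0.0033 -1;0 0 0 0 0 -0.005 -1;0 0 0 0 0 -0.0067 -1;0 0 0 0 0 -0.0067 -1"

```text
time: 16.05
eef_pos: [0.5413, 0.0164, 0.126]
tcp_rot: [0.917, 0.399, -0.001, -0.0]
contact_force: [0.1, -0.1, -0.9]
opening: 0.65
finger_force: 73.9
```

```bash
python3 st.py
```

```text
t 16.05 eef [0.5413 0.0164 0.126 ] yang -42.97 tilt [-0.0014 -0.0001] F [ 0.1 -0.1 -0.9] open 0.65 ff 73.9
along/lat 0.0834 -0.0001 F along/lat -0.011707494830362215 -0.11828378480433749 torq [-0.13 -0.22  0.01]
```

To row units: -17.5 mm / 600 = -0.0292, -14 mm / 600 = -0.0233.

Request:
send_rows:
  rows: "0 0 0 0.0008 0.0015 0 -1;0 0 0 0.0015 0.0028 -0.0017 -1;0 0 0 0.0015 0.0028 -0.0067 -1;0 0 0 0.0015 0.0028 -0.0117 -1;0 0 0 0.0015 0.0028 -0.0167 -1;0 0 0 0.0015 0.0028 -0.0233 -1;0 0 0 0.0015 0.0028 -0.0292 -1;0 0 0 0.0015 0.0028 -0.0292 -1"

```text
time: 17.05
eef_pos: [0.544, 0.0159, 0.1447]
tcp_rot: [0.917, 0.399, 0.0, 0.0]
contact_force: [0.1, -0.6, -1.2]
opening: 0.644
finger_force: 73.9
```

```bash
python3 st.py; python3 -c "
from h import *
p=shot('scene')
for t in('cap_top','jar','mouth','puck'):
    for r in look(p,t): print(t,*r)
C=np.array([.5432,.0159,0])
for z in(.114,.124,.144): print(z,pix(p,C+[0,0,z]))
a=p['color'][175:245,230:330,::-1]
cv2.imwrite('pics/s6c.png',cv2.resize(a,None,fx=8,fy=8,interpolation=cv2.INTER_CUBIC))"
```

```text
t 17.05 eef [0.544  0.0159 0.1447] yang -42.97 tilt [ 0.0009 -0.0001] F [ 0.1 -0.6 -1.2] open 0.644 ff 73.9
along/lat 0.0839 -0.0027 F along/lat -0.5267625389416007 -0.3176640323864602 torq [-0.01  0.05 -0.04]
cap_top 0.95 [0.5354 0.2254 0.0258] [209. 265.]
cap_top 0.68 [0.5315 0.0098 0.14  ] [277. 197.]
cap_top 0.34 [0.524  0.0557 0.0061] [268. 244.]
jar 0.66 [0.5184 0.0309 0.094 ] [275. 216.]
mouth 0.89 [0.5176 0.0279 0.0926] [276. 216.]
mouth 0.58 [0.5232 0.0568 0.0071] [268. 244.]
mouth 0.57 [ 0.4034 -0.3361  0.0501] [402. 196.]
puck 0.61 [ 0.5194 -0.0438  0.0316] [298. 222.]
0.114 [273.41190075 203.63998767]
0.124 [273.16656735 200.70314139]
0.144 [272.66862732 194.74238236]
```

View pics/s6c.png

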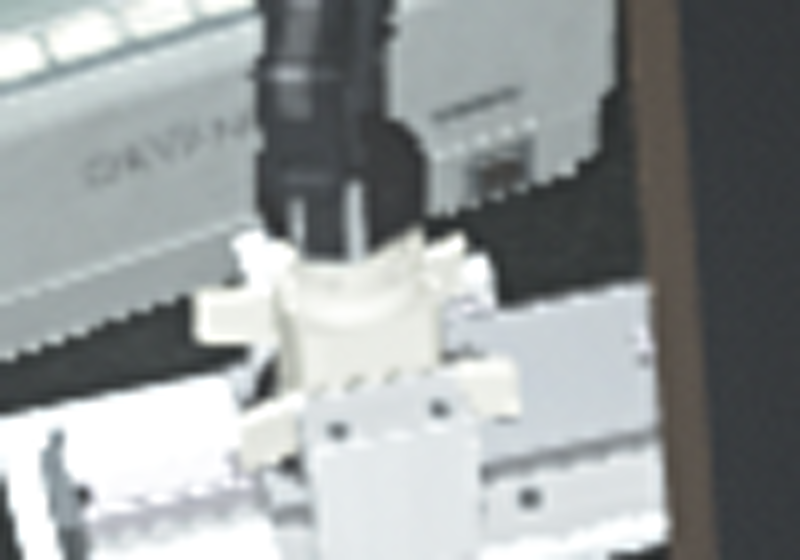

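The cap is clear of the neck, and the jar is seated between the jaws with its shoulder visible at about (360,330). I'll make one last fine trim and hand in.

To row units: 1 mm / 600 = 0.0017, -0.4 mm / 600 = -0.0007.

Request:
send_rows:
  rows: "0 0 0 -0.0007 -0.0007 0.0017 -1;0 0 0 -0.0007 -0.0007 0.0017 -1;0 0 0 -0.0007 -0.0007 0.0017 -1;0 0 0 -0.0007 -0.0007 0.0017 -1"

```text
time: 17.8
eef_pos: [0.5432, 0.0159, 0.1431]
tcp_rot: [0.917, 0.399, 0.0, 0.0]
contact_force: [-0.3, -0.1, -0.6]
opening: 0.65
finger_force: 73.9
```

```bash
python3 st.py; python3 -c "
from h import *
print(ctrl.sign_off())"
```

```text
t 17.8 eef [0.5432 0.0159 0.1431] yang -42.97 tilt [0. 0.] F [-0.3 -0.1 -0.6] open 0.65 ff 73.9
along/lat 0.0836 -0.002 F along/lat -0.17391932093660578 0.26735075729389773 torq [ 0.05 -0.02 -0.01]
the job is handed in; nothing more can be done
None
```

The job is handed in at 17.8 s: the carrier was drawn into the detent, the jar is still seated between the jaws, and the cap, turned 68°, is held level and centred about 1 cm above the rim (height worked out from the arm's position).

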